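Feel for the free crate cell and file the long arbor

TASK

Three of the four cells in the slanted blue crate hide a short arbor under their sprung covers and one is empty: with the long arbor still standing on the bench, feel gently with the fingers for the cover that swings deep instead of stopping early. Then put the long arbor, foot down, fully home in that empty cell and let go of it. Last, log it by pressing the long tally bar near its middle so that both ends go fully down evenly, let the bar come back up, and leave the other things on the bench where they are.

Things in the scene. Friction and masses are not known exactly. Their poses are not given: they have to be found in the camera images.
- crate: Blue crate, 62 x 240 x 86 mm deep, a row of four cells, held slanted. Origin: centre of the mouth (rim plane), 100 mm above the bench. z points out of the cells, leaning 25 degrees from vertical towards the robot; y along the row; x away from the robot, up the slope of the mouth. Cells 52 (x) by 50 (y) mm, floor 80 mm below the rim; walls between cells 8 mm, front and back 5 mm.
- stand: Dark steel stand that holds the crate, fixed. Origin on the bench, straight below the crate's. Under each cell's sprung cover, out of sight, lies a short steel arbor (30 mm across, 66 long, top 14 mm below the rim), but for one cell, any of the four, that is empty. From outside all look alike. Pushing on crate or covers, by fingers or arbor, should stay gentle, some 5 to 20 N; above 60 N is forcing.
- cell0 (a point): Centre of the mouth of cell 0, in the rim plane, on the cell's axis (crate y = -87 mm). The shut cover's upper face lies 1 mm below the rim plane.
- cell1 (a point): Centre of the mouth of cell 1, in the rim plane, on the cell's axis (crate y = -29 mm). The shut cover's upper face lies 1 mm below the rim plane.
- cell2 (a point): Centre of the mouth of cell 2, in the rim plane, on the cell's axis (crate y = 29 mm). The shut cover's upper face lies 1 mm below the rim plane.
- cell3 (a point): Centre of the mouth of cell 3, in the rim plane, on the cell's axis (crate y = 87 mm). The shut cover's upper face lies 1 mm below the rim plane.
- cover0 (a joint): Angle (rad) of cell 0's grey sprung cover (49 x 47 x 3 mm), hinged at the far, upper edge of the mouth: 0 shut, grows as its near edge swings down into the cell, to 1.45. Pressed at its middle it yields at 1 to 3 N and springs back. Over a short arbor it stops hard at 0.2 to 0.27 (5 to 8 mm down at the middle); over the empty cell it swings on: past 0.4 (11 mm) it is found.
- cover1 (a joint): Angle (rad) of cell 1's grey sprung cover (49 x 47 x 3 mm), hinged at the far, upper edge of the mouth: 0 shut, grows as its near edge swings down into the cell, to 1.45. Pressed at its middle it yields at 1 to 3 N and springs back. Over a short arbor it stops hard at 0.2 to 0.27 (5 to 8 mm down at the middle); over the empty cell it swings on: past 0.4 (11 mm) it is found.
- cover2 (a joint): Angle (rad) of cell 2's grey sprung cover (49 x 47 x 3 mm), hinged at the far, upper edge of the mouth: 0 shut, grows as its near edge swings down into the cell, to 1.45. Pressed at its middle it yields at 1 to 3 N and springs back. Over a short arbor it stops hard at 0.2 to 0.27 (5 to 8 mm down at the middle); over the empty cell it swings on: past 0.4 (11 mm) it is found.
- cover3 (a joint): Angle (rad) of cell 3's grey sprung cover (49 x 47 x 3 mm), hinged at the far, upper edge of the mouth: 0 shut, grows as its near edge swings down into the cell, to 1.45. Pressed at its middle it yields at 1 to 3 N and springs back. Over a short arbor it stops hard at 0.2 to 0.27 (5 to 8 mm down at the middle); over the empty cell it swings on: past 0.4 (11 mm) it is found.
- arbor: The long arbor: round steel bar standing on the bench, right of the tally bar, 30 mm across, 130 mm long, 0.4 to 0.63 kg, small dark centre hole in its top. Origin: centre of its foot; z along it to the top. Home in a cell, its foot is on the floor 80 mm below the rim and 50 mm stands out, the cover folded down beside it (the cover resists with up to 3 N).
- bar_mid (a point): Middle of the upper face of the tally bar: an aluminium bar 220 (y) by 24 (x) mm, 52 mm above the bench when up, on a grey base 250 by 50 mm lying across in front of the robot, nearer than the crate. y runs along the bar; z is up.
- bar_press (a joint): How far the middle of the tally bar is pressed down (m): 0 up, 0.009 at its stop. Springs back; needs about 1.5 N to start and 6 N at the stop. Fully down counts from 0.006.
- bar_tilt (a joint): Seesaw of the tally bar about its middle (rad): 0 level; it tips when pressed off-centre (0.03 rad at about 20 mm off). Down evenly counts within 0.03 either way.
- case_a: Bystander: yellow plastic case, 36 by 36 by 100 mm, standing. Origin: centre of its underside.
- case_b: Bystander: a second yellow plastic case, same size.
- gear_shaft: Bystander: steel shaft with a gear at its foot, 64 mm across and 105 mm high, standing. Origin: centre of its underside.
- gear_ring: Bystander: dark steel ring, 60 mm across, 22 mm high, lying flat. Origin: centre of its underside.
- oil: Bystander: small white bottle, 44 mm across, 110 mm high.
- wrench: Bystander: wrench lying on the bench.
There are look-alikes about, which are no part of the job. Leave any green or red look-alike of the arbor alone.

How it is judged:
On the way, in this order (a step that is already met when the one before it is completed fails the run):
1. the cover of the empty cell is felt to swing deep (over 0.4 rad) while the long arbor still stands on the bench where it was (value of joint any of cover0, cover1, cover2, cover3 above 0.4 rad and distance of arbor from where it was at the start of the episode below 0.03 m), for 0.05 s.
2. the long arbor is fully home in the cell and let go (z of arbor in the frame of crate between -0.09 and -0.07 m and x of arbor in the frame of crate between -0.03 and 0.03 m and y of arbor in the frame of crate between -0.12 and 0.12 m and angle between the z axis of arbor and the z axis of crate, either way round below 0.2 rad and contact force between the fingers and arbor below 0.2 N), for 0.2 s.
3. the tally bar is fully down (6 mm or more) and level (within 0.03 rad) (value of joint bar_press above 0.006 m and value of joint bar_tilt between -0.03 and 0.03 rad), for 0.1 s.
At the end, for the whole second after the job is handed in: The long arbor rests in the empty cell, foot at least 70 mm below the rim along the cell's axis and within 0.2 rad of that axis, released and at rest; the tally bar is back up (within 2 mm) (z of arbor in the frame of crate between -0.09 and -0.07 m and x of arbor in the frame of crate between -0.03 and 0.03 m and y of arbor in the frame of crate between -0.12 and 0.12 m and angle between the z axis of arbor and the z axis of crate, either way round below 0.2 rad and linear speed of arbor below 0.02 m/s and value of joint bar_press below 0.002 m); the robot touches nothing.
It fails at once if the crate or a cover is pressed with more than 60 N by the fingers or the arbor (contact force between crate and the fingers above 60 N or contact force between crate and arbor above 60 N).
It fails at once if a bystander is moved by more than 30 mm (distance of any of case_a, case_b, gear_shaft, gear_ring, oil, wrench from where it was at the start of the episode above 0.03 m).
It also fails if it takes over 72 s, if anything falls off the work surface, if the arm or the gripper's body presses on something with over 40 N, if the wrist force passes 120 N, or if a joint passes its speed limit or range.

ROBOT

A 7-joint arm with a two-finger parallel gripper is mounted at the origin on the work surface. World frame = base frame: x ahead of the robot, y to its left, z up, the work surface at z = 0. Lengths are in m, angles in rad, forces in N, time in s.
With the tool pointing down it reaches from about 0.4 to 0.85 m from the base axis. Payload 4.5 kg.
Tool frame: the origin (TCP) lies where the fingers leave the gripper's body, on its centre line; the fingertips stand 64 mm ahead of it and the grasp point (between the pads) lies 45 mm ahead of it; z points along the fingers, y is the direction in which the jaws open and shut (so a half turn about z gives the same grasp; the last joint's range is limited). The gripper opens to 88 mm and grips with 3 to 60 N. Pads are 18 mm wide; open, the fingers measure 123 mm over their backs; the gripper's body (75 mm by 187 mm) begins 45 mm behind the grasp point.
Start: joints at [1.218, 0.689, -0.195, 1.565, 0.157, 0.902, -0.215], TCP at [0.236, -0.579, 0.303] pointing down, gripper open.
Joint ranges: [-3.01, 3.01], [-0.46, 2.08], [-1.47, 1.51], [0.13, 2.56], [-1, 4.14], [0.04, 2.09], [-2.66, 2.66]. Speed limits (rad/s): [2.57, 2.57, 3.14, 3.14, 3.14, 3.14, 3.14].

INTERFACE

Orientations are given as a unit quaternion [x, y, z, w].
In Python, from plant import monitor, snapshot, workorder, finder gives the robot as it stands.
- The arm moves only by the tool carry_out, never from a script. Its argument "motion" is one flat list of numbers, 6 for each row, row after row: the shift along the tool's x, y, z in cm, then the turn, a rotation vector about the tool's x, y, z in rad. In form: [x, y, z, rx, ry, rz, x, y, z, rx, ry, rz, ...]. A call has 1 to 8 rows; each row shifts and turns the commanded pose from where the row before left it, along the tool's axes as they then stand; what a row does not reach is not made up. A row lasts 1/8 s, in which the tool goes at most 62.5 mm and 10.7 degrees, less where a joint would pass 70% of its speed; a pose out of reach is approached as far as the arm can. A call with a gripper value outside its range is refused whole. "hand" is the finger opening in cm, from 0 to 8.81, set as the call begins (left out, the last holds). The fingers move at their own pace and stop on an object; "grip_force" is the grip in N (left out, the last holds). Time passes only in rows, so rows that do not move let the fingers close. It gives the time, the measured TCP pose, the force and the opening at its end, in the units of the state.
- monitor.get_state(): the state, without advancing time (a new reading comes with each control period).
- snapshot(name): name is "scene" or "side" or "wrist"; returns a dict with "frame" (480x640x3 uint8, red, green, blue), "range_z" (480x640 float32, m along the optical axis (not along the pixel's ray), 0 where there is no reading), "fx", "fy", "cx", "cy" (pixels), "rvec" (rotation vector, rad) and "tvec" (3), from world to camera coordinates, as OpenCV has them; the wrist camera has in their place "hand_eye" (4x4, takes a point from camera to tool coordinates, whose origin is the TCP and whose axes are the flange's). Camera axes: x right, y down, z forward; pixel columns grow to the right and rows downward; lengths in m; the calibration is good to about 2 mm. A picture is of the moment at which its call begins: read the wrist's pose just before it.
- workorder.finish_job(): hands the job in, once; it reports no verdict.
Trained networks look in a picture, given as the dict that the camera call returned (one of the last four; its "shot" number tells which), for a name from the list of things; names that differ only in an ending like _2 or _b are one class to them, and where a whole thing is asked for, a point or a joint stands for the part that bears it (a point fixed in the world has none). Each returns a list of dicts, best first, with "p" (0 to 1); they miss things now and then, are a little off and sometimes report something else, mostly with a low value. They report only what shows in the picture. A call takes as long as a camera call. They do not tell look-alikes from the thing itself.
- finder.masks_of(picture, thing): "pixels" (480x640 bool, what is visible of it) and "extent" ([left, top, right, bottom] in pixels, round what is visible of it).
The state is a dict: "clock": time; "q": joint angles; "qd": joint speeds; "joint_torque": joint torques, N m; "tool_pos": TCP position; "eef_rot": TCP orientation; "contact_force": force on the tool from outside, world axes, zero at the start; "moment": the same for the moment, N m; "opening": opening from 0.0 (shut) to 1.0 (fully open).
Only numpy, scipy, OpenCV 4.12 (cv2) and the standard library are available. Lean on these libraries where they do the work, as an engineer would, in place of code of your own. Each camera call takes 0.05 s, during which the arm holds its last target. There are 200 camera calls.

## Working session

There is one attempt and no reset: what is moved stays moved. The work goes in short steps, Python scripts to look and compute and a tool call to move; the robot and the scene stay as the last step left them, time stands still between calls to the robot, and variables do not carry over. Pictures are saved under pics/ and viewed, about 8 in all and at most 12, crops included, and the job is handed in when it is done.

Besides the shell and the picture viewer there is one more tool, called after "Call:" as name(argument=value, ...), one argument or row to a line, values as JSON. carry_out: Moves the arm, as the interface text tells. Its arguments: {"type":"object","properties":{"motion":{"type":"array"},"hand":{"type":"number"},"grip_force":{"type":"number"}},"required":["motion"]}

```bash
mkdir -p pics; cat > h.py <<'E'
import numpy as np,cv2
from scipy.spatial.transform import Rotation as R
from plant import monitor,snapshot,workorder,finder
def st(): return monitor.get_state()
def shot(n):
    s=st(); d=snapshot(n)
    T=np.eye(4)
    if 'rvec' in d:
        Rm=cv2.Rodrigues(np.array(d['rvec'],float))[0]; T[:3,:3]=Rm.T; T[:3,3]=-Rm.T@np.array(d['tvec'],float).ravel()
    else:
        W=np.eye(4);W[:3,:3]=R.from_quat(s['eef_rot']).as_matrix();W[:3,3]=s['tool_pos'];T=W@np.array(d['hand_eye'])
    z=d['range_z'];v,u=np.mgrid[:480,:640]
    P=np.stack([(u-d['cx'])/d['fx']*z,(v-d['cy'])/d['fy']*z,z],-1)@T[:3,:3].T+T[:3,3]
    P[z==0]=np.nan
    return d,P,T
def save(d,name,crop=None,k=1):
    f=d['frame'][:,:,::-1]
    if crop: l,t,r,b=crop; f=f[t:b,l:r]
    cv2.imwrite('pics/'+name,cv2.resize(f,None,fx=k,fy=k))
E
python3 - <<'E'
from h import *
np.set_printoptions(precision=3,suppress=True)
s=st();print({k:np.round(v,3) for k,v in s.items()})
for n in ['scene','side']:
    d,P,T=shot(n);save(d,n+'.png');print(n,T[:3,3],d['fx'])
    for t in ['crate','stand','arbor','bar_mid','case_a','gear_shaft','gear_ring','oil','wrench']:
        for m in finder.masks_of(d,t)[:4]:
            p=P[m['pixels']];p=p[~np.isnan(p[:,0])]
            print(t,round(m['p'],2),np.round(m['extent']),np.nanmedian(p,0) if len(p) else '', np.percentile(p,[3,97],axis=0).ravel() if len(p) else '')
E
```

```text
{'clock': np.float64(0.0), 'q': array([ 1.218,  0.69 , -0.194,  1.566,  0.157,  0.902, -0.215]), 'qd': array([-0.002, -0.001, -0.002, -0.001,  0.001, -0.001, -0.   ]), 'joint_torque': array([  0.   , -52.756,  -1.267, -15.343,  -0.053,   0.007,   0.   ]), 'tool_pos': array([ 0.236, -0.578,  0.302]), 'eef_rot': array([ 0.981,  0.192, -0.   , -0.001]), 'contact_force': array([0.609, 0.117, 0.678]), 'moment': array([-0.003,  0.052, -0.029]), 'opening': np.float64(0.998)}
scene [ 1.094 -0.552  1.12 ] 488.1780430740015
crate 0.62 [342. 202. 419. 284.] [0.675 0.098 0.092] [ 0.62  -0.009  0.042  0.705  0.222  0.112]
crate 0.36 [265. 197. 322. 247.] [0.433 0.004 0.052] [ 0.413 -0.1    0.027  0.45   0.103  0.056]
stand 0.93 [330. 208. 430. 304.] [0.686 0.084 0.064] [ 0.615 -0.022  0.003  0.739  0.236  0.111]
arbor 0.95 [217. 304. 238. 337.] [ 0.568 -0.332  0.09 ] [ 0.545 -0.343  0.003  0.573 -0.316  0.131]
arbor 0.78 [245. 280. 262. 311.] [ 0.555 -0.248  0.085] [ 0.537 -0.257  0.007  0.56  -0.234  0.132]
arbor 0.64 [246. 247. 266. 286.] [ 0.491 -0.184  0.088] [ 0.473 -0.193  0.011  0.497 -0.1
[... 1427 characters left out ...]
99  0.054]
case_a 0.73 [401. 285. 429. 326.] [ 0.689 -0.224  0.068] [ 0.676 -0.23   0.006  0.709 -0.196  0.101]
case_a 0.33 [252. 216. 288. 295.] [ 0.435 -0.013  0.051] [ 0.418 -0.105  0.045  0.451  0.099  0.054]
gear_shaft 0.76 [235. 137. 257. 174.] [0.431 0.341 0.024] [0.402 0.32  0.005 0.459 0.369 0.102]
gear_ring 0.61 [265. 341. 295. 371.] [ 0.402 -0.231  0.021] [ 0.377 -0.255  0.003  0.429 -0.201  0.024]
oil 0.66 [309. 114. 325. 151.] [0.647 0.386 0.057] [0.63  0.377 0.005 0.669 0.402 0.108]
oil 0.18 [250. 217. 290. 295.] [ 0.435 -0.01   0.051] [ 0.417 -0.105  0.026  0.452  0.104  0.054]
wrench 0.89 [324. 414. 418. 480.] [ 0.527 -0.438  0.007] [ 0.444 -0.463  0.001  0.605 -0.405  0.009]
```

```bash
python3 - <<'E'
from h import *
np.set_printoptions(precision=4,suppress=True)
d,P,T=shot('scene');d2,P2,T2=shot('side')
a=cv2.resize(d['frame'][150:390,140:460],(640,480));b=cv2.resize(d2['frame'][130:430,230:450],(440,600))
c=np.zeros((600,640,3),np.uint8);c[:480]=a
cv2.imwrite('pics/s.png',a[:,:,::-1]);cv2.imwrite('pics/d.png',cv2.resize(d2['frame'][270:400,270:440],(680,520),interpolation=cv2.INTER_CUBIC)[:,:,::-1])
# crate rim plane from depth
for D,Q,n in((d,P,'scene'),(d2,P2,'side')):
    m=(Q[...,0]>.58)&(Q[...,0]<.73)&(Q[...,1]>-.06)&(Q[...,1]<.25)&(Q[...,2]>.06)&(Q[...,2]<.13)
    q=Q[m]
    # points near plane with tilt 25deg through z: fit by ransac
    best=0;rng=np.random.default_rng(0)
    for i in range(400):
        t=q[rng.choice(len(q),3,False)];nn=np.cross(t[1]-t[0],t[2]-t[0]);l=np.linalg.norm(nn)
        if l<1e-6: continue
        nn/=l; nn*=np.sign(nn[2])
        if abs(nn[2]-np.cos(np.radians(25)))>.05: continue
        k=abs((q-t[0])@nn)<.003
        if k.sum()>best: best=k.sum();bk=k
    p=q[bk];c=p.mean(0);_,_,V=np.linalg.svd(p-c);nn=V[2]*np.sign(V[2,2]);print(n,best,c,nn,p.min(0),p.max(0))
    yaw=np.arctan2(-nn[1],-nn[0]);print('yaw',yaw)
    yy=np.array([-np.sin(yaw),np.cos(yaw),0]);xx=np.cross(yy,nn)
    r=cv2.minAreaRect(np.stack([(p-c)@xx,(p-c)@yy],1).astype(np.float32)*1000);print(r)
    u,v=(p-c)@xx,(p-c)@yy
    print(np.percentile(u,[1,99]),np.percentile(v,[1,99]))
    ctr=c+xx*np.percentile(u,[1,99]).mean()+yy*np.percentile(v,[1,99]).mean();print('ctr',ctr)
    m=(Q[...,0]>.36)&(Q[...,0]<.5)&(Q[...,1]>-.16)&(Q[...,1]<.16)&(Q[...,2]>.046)&(Q[...,2]<.058)
    print('bar',m.sum(),cv2.minAreaRect(Q[m][:,:2].astype(np.float32)*1000))
    for x,y in((.557,-.332),(.545,-.247),(.483,-.182),(.62,-.24)):
        m=(abs(Q[...,0]-x)<.03)&(abs(Q[...,1]-y)<.03)&(Q[...,2]>.125)
        if m.sum()>5: print('top',x,y,m.sum(),cv2.minEnclosingCircle(Q[m][:,:2].astype(np.float32)*1000),Q[m][:,2].mean(),np.median(D['frame'][m],0))
E
```

```text
scene 1228 [0.6447 0.1042 0.1005] [-0.4314 -0.0215  0.9019] [ 0.6083 -0.0122  0.0839] [0.6785 0.2313 0.1169]
yaw 0.049852444042261024
((-1.2191886901855469, 5.441001892089844), (67.65795135498047, 244.5102081298828), 0.5084706544876099)
[-0.0324  0.0306] [-0.1137  0.1222]
ctr [0.6436 0.1084 0.1001]
bar 559 ((432.62335205078125, 3.1786117553710938), (29.06327247619629, 221.62840270996094), 5.494353294372559)
top 0.557 -0.332 121 ((558.4443969726562, -329.20343017578125), 15.890474319458008) 0.1295908700789379 [243.  41.  36.]
top 0.545 -0.247 111 ((544.9915161132812, -243.7017364501953), 16.160892486572266) 0.129663339060244 [234. 231. 229.]
top 0.483 -0.182 100 ((481.82684326171875, -178.82757568359375), 15.775390625) 0.1296821655083673 [ 49.  181.5  82. ]
top 0.62 -0.24 120 ((620.753173828125, -236.6388397216797), 15.384344100952148) 0.1293919272181607 [ 51.  187.5  84. ]
side 1845 [0.6474 0.0991 0.0987] [-0.4256 -0.0196  0.9047] [ 0.6128 -0.0132  0.0828] [0.6801 0.2326 0.114 ]
yaw 0.04605007916728404
((-0.977264404296875, 9.967613220214844), (62.11862564086914, 244.5954132080078), 0.23600871860980988)
[-0.0311  0.0296] [-0.1102  0.1263]
ctr [0.6463 0.1071 0.0983]
bar 846 ((434.39190673828125, 0.6407928466796875), (24.452919006347656, 218.89466857910156), 5.359170913696289)
top 0.557 -0.332 229 ((560.562255859375, -330.1224670410156), 15.069256782531738) 0.1289696220891573 [255.  74.  70.]
top 0.545 -0.247 192 ((547.1730346679688, -244.87400817871094), 15.187773704528809) 0.12901709072209494 [255. 255. 255.]
top 0.483 -0.182 179 ((483.1861267089844, -179.93190002441406), 15.050070762634277) 0.12899647011770463 [ 81. 248. 130.]
top 0.62 -0.24 185 ((622.815185546875, -238.53558349609375), 15.07739543914795) 0.12890580261028559 [ 97. 250. 135.]
```

View pics/s.png

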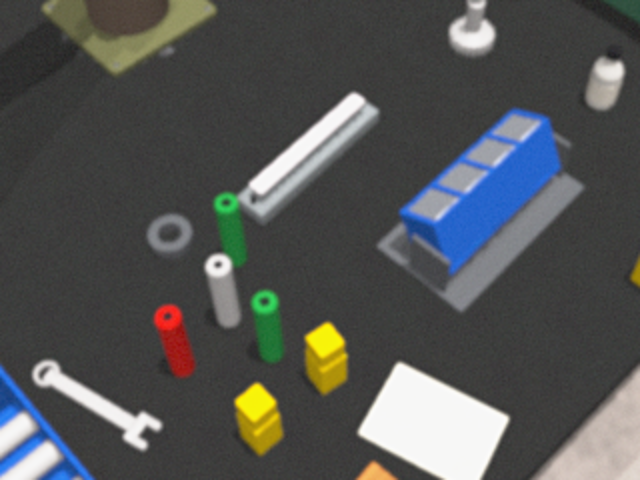

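View pics/d.png

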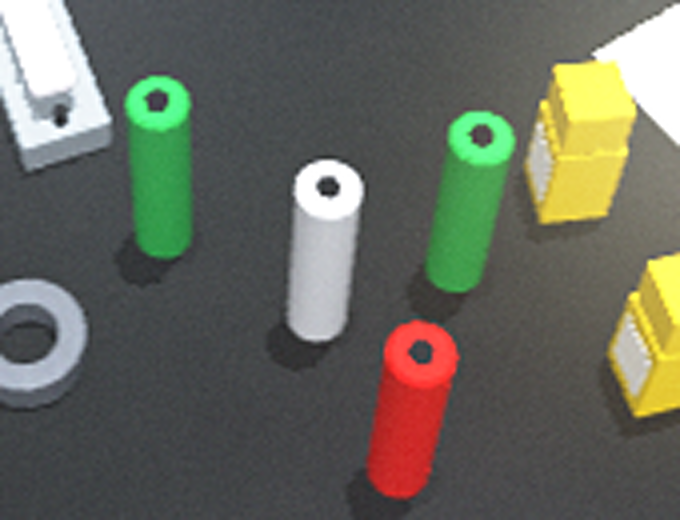

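Candidates for the arbor, as scene-crop pixels: silver (218,265), green (227,203), green (265,300) and red (168,317). The silver one matches the description, and the close crop confirms it at world (0.546, -0.244) with its top at 0.129. The crate mouth is at about (0.645, 0.107, 0.100), yaw about 0.05, lying beyond the tally bar. All four covers look alike.

```bash
cat >> h.py <<'E'
C=np.array([.645,.1075,.1]);YAW=.048
def Rc(): 
    return (R.from_euler('z',YAW)*R.from_euler('y',-np.radians(25))).as_matrix()
def cr(x,y,z): return C+Rc()@np.array([x,y,z])
RT=lambda: R.from_matrix(Rc()@np.diag([1,-1,-1.]))
RD=lambda: R.from_euler('z',YAW)*R.from_euler('x',np.pi)
def plan(pos,rot,n):
    s=st();p0=np.array(s['tool_pos']);r0=R.from_quat(s['eef_rot']);dr=(r0.inv()*rot).as_rotvec()/n
    out=[]
    for i in range(n):
        ri=r0*R.from_rotvec(dr*i); out.append(np.r_[ri.inv().apply((pos-p0)/n)*100,dr])
    o=np.array(out)
    print('step cm',np.linalg.norm(o[0,:3]),'rot',np.linalg.norm(dr))
    for r in o: print(', '.join('%.2f'%v for v in r[:3])+', '+', '.join('%.3f'%v for v in r[3:])+',')
    return o
E
python3 -c "
from h import *
plan(cr(0,0,.2),RT(),16)"
```

```text
step cm 4.724711833632739 rot 0.03442220641944308
3.49, -3.18, 0.13, -0.005, 0.027, 0.021,
3.42, -3.26, 0.21, -0.005, 0.027, 0.021,
3.34, -3.33, 0.29, -0.005, 0.027, 0.021,
3.26, -3.40, 0.36, -0.005, 0.027, 0.021,
3.18, -3.47, 0.43, -0.005, 0.027, 0.021,
3.09, -3.53, 0.50, -0.005, 0.027, 0.021,
3.01, -3.60, 0.57, -0.005, 0.027, 0.021,
2.91, -3.67, 0.63, -0.005, 0.027, 0.021,
2.82, -3.73, 0.69, -0.005, 0.027, 0.021,
2.72, -3.79, 0.75, -0.005, 0.027, 0.021,
2.62, -3.85, 0.80, -0.005, 0.027, 0.021,
2.52, -3.91, 0.85, -0.005, 0.027, 0.021,
2.41, -3.96, 0.90, -0.005, 0.027, 0.021,
2.30, -4.01, 0.95, -0.005, 0.027, 0.021,
2.19, -4.07, 0.99, -0.005, 0.027, 0.021,
2.08, -4.11, 1.03, -0.005, 0.027, 0.021,
```

Call:
carry_out(
  motion=[3.5, -3.2, 0.1, -0.005, 0.027, 0.021, 3.4, -3.3, 0.2, -0.005, 0.027, 0.021, 3.3, -3.3, 0.3, -0.005, 0.027, 0.021, 3.3, -3.4, 0.4, -0.005, 0.027, 0.021, 3.2, -3.5, 0.4, -0.005, 0.027, 0.021, 3.1, -3.5, 0.5, -0.005, 0.027, 0.021, 3.0, -3.6, 0.6, -0.005, 0.027, 0.021, 2.9, -3.7, 0.6, -0.005, 0.027, 0.021],
  hand=0,
  grip_force=20,
)

```text
clock: 2.1
tool_pos: [0.3989, -0.236, 0.2922]
eef_rot: [0.988, 0.108, 0.11, -0.001]
contact_force: [0.3, -0.1, -0.6]
opening: 0.118
```

Call:
carry_out(
  motion=[2.8, -3.7, 0.7, -0.005, 0.027, 0.021, 2.7, -3.8, 0.8, -0.005, 0.027, 0.021, 2.6, -3.8, 0.8, -0.005, 0.027, 0.021, 2.5, -3.9, 0.9, -0.005, 0.027, 0.021, 2.4, -4.0, 0.9, -0.005, 0.027, 0.021, 2.3, -4.0, 1.0, -0.005, 0.027, 0.021, 2.2, -4.1, 1.0, -0.005, 0.027, 0.021, 2.1, -4.1, 1.0, -0.005, 0.027, 0.021],
)

```text
clock: 3.1
tool_pos: [0.5543, 0.0877, 0.2788]
eef_rot: [0.977, 0.024, 0.212, -0.002]
contact_force: [0.6, -1.1, 0.2]
opening: 0.004
```

```bash
python3 - <<'E'
from h import *
np.set_printoptions(precision=4,suppress=True)
s=st();print(s['clock'],s['tool_pos'],cr(0,0,.2),(R.from_quat(s['eef_rot']).inv()*RT()).as_rotvec(),s['contact_force'],s['opening'])
d,P,T=shot('wrist');save(d,'w1.png')
f=d['frame'].astype(int);blue=(f[...,2]>f[...,0]+60)&(f[...,2]>f[...,1]+40)
L=(P-C)@Rc()  # crate frame
m=blue&(abs(L[...,2])<.006)
print(m.sum(),L[m].mean(0),np.percentile(L[m],[.5,2,98,99.5],axis=0))
p=P[m];c=p.mean(0);_,_,V=np.linalg.svd(p-c);print('n',V[2],Rc()[:,2])
r=cv2.minAreaRect(L[m][:,:2].astype(np.float32)*1000);print(r)
E
```

```text
3.1 [0.5543 0.0877 0.2788] [0.5606 0.1034 0.2813] [0.0059 0.0093 0.0029] [ 0.6172 -1.0921  0.1606] 0.004411939628957145
7942 [-0.0024  0.001   0.0006] [[-0.0333 -0.1184 -0.0046]
 [-0.033  -0.1171 -0.0032]
 [ 0.0281  0.1197  0.0023]
 [ 0.0282  0.1208  0.0027]]
n [-0.4209 -0.0218  0.9068] [-0.4221 -0.0203  0.9063]
((-2.801136016845703, 1.3334503173828125), (62.2662467956543, 240.5376739501953), 0.07528821378946304)
```

View pics/w1.png

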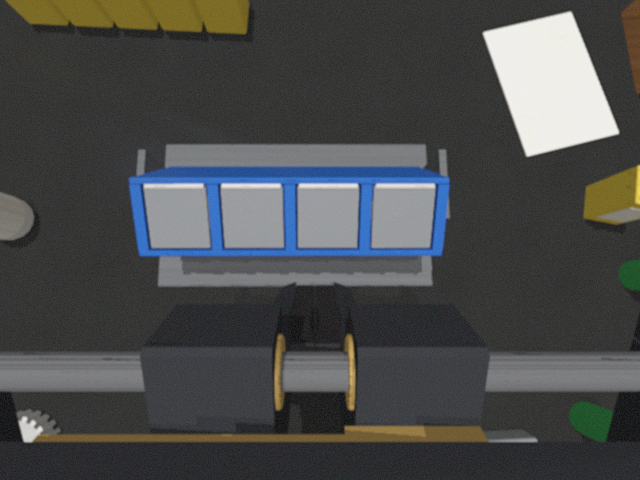

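The wrist picture shows four shut covers at pixels (178,217), (252,217), (328,217) and (402,217), and I see no difference between them. Cell 3 is the leftmost. The rim measures 62 x 240.5 mm, which matches. I'm refining the centre and moving to cell 3.

```bash
sed -i 's/^C=.*/C=np.array([.6433,.1084,.1002]);YAW=.049/' h.py; python3 -c "
from h import *
plan(cr(-.006,.087,.074),RT(),6)"
```

```text
step cm 2.5944480668180656 rot 0.002427826061419667
-0.00, -1.55, 2.08, -0.001, 0.001, 0.002,
-0.01, -1.55, 2.08, -0.001, 0.001, 0.002,
-0.01, -1.55, 2.08, -0.001, 0.001, 0.002,
-0.02, -1.55, 2.08, -0.001, 0.001, 0.002,
-0.02, -1.55, 2.08, -0.001, 0.001, 0.002,
-0.03, -1.55, 2.08, -0.001, 0.001, 0.002,
```

Call:
carry_out(
  motion=[0, -1.55, 2.1, -0.001, 0.001, 0.002, 0, -1.55, 2.1, -0.001, 0.001, 0.002, 0, -1.55, 2.1, -0.001, 0.001, 0.002, 0, -1.55, 2.1, -0.001, 0.001, 0.002, 0, -1.55, 2.1, -0.001, 0.001, 0.002, 0, -1.55, 2.0, -0.001, 0.001, 0.002, 0, 0, 0, 0, 0, 0, 0, 0, 0, 0, 0, 0],
)

```text
clock: 4.15
tool_pos: [0.6097, 0.1815, 0.184]
eef_rot: [0.98, 0.025, 0.199, 0.005]
contact_force: [0.6, -0.5, 1.6]
opening: 0.006
```

```bash
cat >> h.py <<'E'
def rep():
    s=st();print(round(float(s['clock']),2),'tip in crate mm',np.round(Rc().T@(np.array(s['tool_pos'])-C)*1000-[0,0,64],1),'rot',np.round((R.from_quat(s['eef_rot']).inv()*RT()).as_rotvec(),3),'F crate',np.round(Rc().T@np.array(s['contact_force']),1),'op',round(float(s['opening'])*88.1,1))
E
python3 -c "
from h import *
rep()"
```

```text
4.15 tip in crate mm [ 8.2 74.6 24.7] rot [0.019 0.036 0.007] F crate [ 1.1 -0.6  1.2] op 0.5
```

Call:
carry_out(
  motion=[0, 0, 0, 0, 0, 0, 0, 0, 0, 0, 0, 0],
)

```text
clock: 4.4
tool_pos: [0.6098, 0.1818, 0.1842]
eef_rot: [0.98, 0.025, 0.199, 0.005]
contact_force: [0.4, 0.0, -0.1]
opening: 0.004
```

```bash
python3 -c "
from h import *
rep();plan(cr(-.006,.087,.074),RT(),2)
print(np.round(st()['q'],3))"
```

```text
4.4 tip in crate mm [ 8.5 75.  24.8] rot [0.018 0.036 0.006] F crate [ 0.3  0.  -0.2] op 0.3
step cm 1.1963477099557651 rot 0.020343067691524
-0.69, -0.62, 0.75, 0.009, 0.018, 0.003,
-0.71, -0.61, 0.75, 0.009, 0.018, 0.003,
[-0.592  0.817  0.278  1.952 -1.     0.043 -0.964]
```

Joints 5 and 6 are at their limits: with the full 25° tilt the wrist is nearly straight. Probing doesn't need the full tilt, so I'll probe with the tool about 13° more upright.

```bash
cat >> h.py <<'E'
TIP=np.array([0,0,.064])
def RP(b): return RT()*R.from_euler('y',-b)      # b rad more upright
def tip(pt,rot,n): return plan(pt-rot.apply(TIP),rot,n)
def edge(Rr=None):
    s=st();r=R.from_quat(s['eef_rot']);p=np.array(s['tool_pos'])
    t=Rc().T@(p+r.apply(TIP)-C)*1000; e=Rc().T@(p+r.apply(TIP+[.009,0,0])-C)*1000
    print('t',round(float(s['clock']),2),'tip',np.round(t,1),'edge',np.round(e,1),'theta',round(float(np.arctan2(-e[2]-1,24.5-e[0])),3),'F',np.round(s['contact_force'],1),'Fz_crate',round(float((Rc().T@s['contact_force'])[2]),1),'q',np.round(s['q'],2))
E
python3 -c "
from h import *
edge();tip(cr(-.006,.087,.015),RP(.22),4)"
```

```text
t 4.4 tip [ 6.2 73.8 24.8] edge [15.2 73.9 24.5] theta -1.22 F [ 0.4  0.  -0.1] Fz_crate -0.2 q [-0.59  0.82  0.28  1.95 -1.    0.04 -0.96]
step cm 0.4131810033272621 rot 0.046257929427726066
-0.00, -0.31, 0.28, 0.005, -0.046, 0.001,
0.01, -0.30, 0.28, 0.005, -0.046, 0.001,
0.02, -0.30, 0.28, 0.005, -0.046, 0.001,
0.04, -0.30, 0.28, 0.005, -0.046, 0.001,
```

Call:
carry_out(
  motion=[0, -0.3, 0, 0.005, -0.046, 0.001, 0, -0.3, 0, 0.005, -0.046, 0.001, 0, -0.3, 0.3, 0.005, -0.046, 0.001, 0, -0.3, 0.3, 0.005, -0.046, 0.001, 0, 0, 0, 0, 0, 0, 0, 0, 0, 0, 0, 0],
)

```text
clock: 5.15
tool_pos: [0.6106, 0.1943, 0.1777]
eef_rot: [0.994, 0.025, 0.108, -0.003]
contact_force: [0.1, 0.4, 0.3]
opening: 0.001
```

```bash
python3 -c "
from h import *
edge();tip(cr(-.006,.087,.006),RP(.22),3)"
```

```text
t 5.15 tip [-7.  87.5 19.9] edge [ 1.8 87.5 17.9] theta -0.693 F [0.1 0.4 0.3] Fz_crate 0.2 q [-0.71  0.9   0.55  1.81 -0.91  0.45 -1.09]
step cm 0.4630215969894395 rot 0.0006311561000474028
0.13, 0.01, 0.44, -0.000, 0.000, 0.000,
0.13, 0.01, 0.44, -0.000, 0.000, 0.000,
0.13, 0.01, 0.44, -0.000, 0.000, 0.000,
```

Call:
carry_out(
  motion=[0.1, 0, 0.45, 0, 0, 0, 0.1, 0, 0.45, 0, 0, 0, 0.1, 0, 0.45, 0, 0, 0, 0.06, 0, 0.3, 0, 0, 0, 0.04, 0, 0.2, 0, 0, 0, 0.04, 0, 0.2, 0, 0, 0, 0.03, 0, 0.15, 0, 0, 0, 0, 0, 0, 0, 0, 0],
)

```text
clock: 6.15
tool_pos: [0.6201, 0.195, 0.1571]
eef_rot: [0.994, 0.025, 0.108, -0.003]
contact_force: [-0.8, 0.4, 0.2]
opening: 0.006
```

```bash
python3 -c "
from h import *
edge()"
```

```text
t 6.15 tip [-7.1 87.8 -2.9] edge [ 1.7 87.8 -4.8] theta 0.166 F [-0.8  0.4  0.2] Fz_crate 0.5 q [-0.68  0.93  0.52  1.79 -0.92  0.43 -1.08]
```

Call:
carry_out(
  motion=[0.04, 0, 0.2, 0, 0, 0, 0.03, 0, 0.15, 0, 0, 0, 0, 0, 0, 0, 0, 0],
)

```text
clock: 6.52
tool_pos: [0.6208, 0.195, 0.1561]
eef_rot: [0.994, 0.025, 0.107, -0.004]
contact_force: [-10.2, -0.4, 19.0]
opening: 0.01
```

```bash
python3 -c "
from h import *
edge()"
```

```text
t 6.53 tip [-6.9 87.8 -4.1] edge [ 1.9 87.8 -6.1] theta 0.221 F [-10.2  -0.4  19. ] Fz_crate 21.5 q [-0.68  0.93  0.51  1.79 -0.92  0.42 -1.08]
```

Cell 3 stops hard at about 0.22 rad with 21 N, so it's filled. Next is cell 2.

Call:
carry_out(
  motion=[-0.35, 0, -1.6, 0, 0, 0, 0, 2.9, 0, 0, 0, 0, 0, 2.9, 0, 0, 0, 0, 0, 0, 0, 0, 0, 0, 0.13, 0, 0.6, 0, 0, 0, 0.11, 0, 0.5, 0, 0, 0, 0.08, 0, 0.35, 0, 0, 0, 0, 0, 0, 0, 0, 0],
)

```text
clock: 7.52
tool_pos: [0.6233, 0.1387, 0.1561]
eef_rot: [0.994, 0.026, 0.107, -0.005]
contact_force: [-6.6, 1.3, 12.6]
opening: 0.004
```

```bash
python3 -c "
from h import *
edge()"
```

```text
t 7.53 tip [-7.2 31.5 -3.9] edge [ 1.6 31.6 -5.9] theta 0.212 F [-6.6  1.3 12.6] Fz_crate 14.1 q [-0.56  0.91  0.45  1.83 -0.92  0.38 -0.98]
```

Cell 2 also stops hard, at 0.21 rad and 14 N. Next is cell 1.

Call:
carry_out(
  motion=[-0.32, 0, -1.5, 0, 0, 0, 0, 3.0, 0, 0, 0, 0, 0, 3.0, 0, 0, 0, 0, 0, 0, 0, 0, 0, 0, 0.13, 0, 0.6, 0, 0, 0, 0.11, 0, 0.5, 0, 0, 0, 0.08, 0, 0.4, 0, 0, 0, 0, 0, 0, 0, 0, 0],
)

```text
clock: 8.52
tool_pos: [0.6266, 0.0782, 0.1546]
eef_rot: [0.994, 0.026, 0.107, -0.004]
contact_force: [-1.1, 0.7, 0.2]
opening: 0.004
```

```bash
python3 -c "
from h import *
edge()"
```

```text
t 8.53 tip [ -7.5 -29.2  -5.5] edge [  1.2 -29.1  -7.5] theta 0.272 F [-1.1  0.7  0.2] Fz_crate 0.7 q [-0.43  0.89  0.39  1.85 -0.91  0.34 -0.88]
```

Call:
carry_out(
  motion=[0.05, 0, 0.25, 0, 0, 0, 0, 0, 0, 0, 0, 0],
)

```text
clock: 8.78
tool_pos: [0.6278, 0.0775, 0.1527]
eef_rot: [0.994, 0.025, 0.107, -0.003]
contact_force: [-0.3, 1.3, 1.1]
opening: 0.006
```

```bash
python3 -c "
from h import *
edge()"
```

```text
t 8.78 tip [ -7.3 -30.   -7.7] edge [  1.5 -29.9  -9.7] theta 0.362 F [-0.3  1.3  1.1] Fz_crate 1.1 q [-0.43  0.9   0.39  1.85 -0.91  0.34 -0.88]
```

Past 0.36 rad with only 1 N: cell 1 is the empty one. I'll go deeper to be sure.

Call:
carry_out(
  motion=[0.06, 0, 0.3, 0, 0, 0, 0.06, 0, 0.3, 0, 0, 0, 0, 0, 0, 0, 0, 0, 0, 0, 0, 0, 0, 0],
)

```text
clock: 9.28
tool_pos: [0.6302, 0.0771, 0.1471]
eef_rot: [0.994, 0.025, 0.107, -0.003]
contact_force: [-1.3, 0.0, 1.0]
opening: 0.005
```

```bash
python3 -c "
from h import *
edge()"
```

```text
t 9.28 tip [ -7.4 -30.6 -13.8] edge [  1.3 -30.6 -15.8] theta 0.567 F [-1.3  0.   1. ] Fz_crate 1.5 q [-0.42  0.9   0.38  1.84 -0.91  0.33 -0.88]
```

Cell 1 swings to 0.57 rad at 1.5 N. Next I retreat and go above the arbor.

Call:
carry_out(
  motion=[-0.3, 0, -1.6, 0, 0, 0, -0.8, 0, -4.0, 0, 0, 0, -0.8, 0, -5.0, 0, 0, 0],
  hand=6,
)

```text
clock: 9.65
tool_pos: [0.5883, 0.0751, 0.2479]
eef_rot: [0.994, 0.025, 0.107, -0.003]
contact_force: [0.4, -0.4, 0.7]
opening: 0.324
```

```bash
python3 -c "
from h import *
edge();plan(np.array([.5465,-.2443,.28]),RD(),8)"
```

```text
t 9.65 tip [ -2.9 -30.4  95.3] edge [  5.9 -30.4  93.4] theta -1.376 F [ 0.4 -0.4  0.7] Fz_crate 0.5 q [-0.54  0.73  0.55  1.91 -0.81  0.48 -0.96]
step cm 4.04684098596135 rot 0.026855131149034907
-0.62, 3.96, -0.55, -0.000, -0.027, 0.000,
-0.63, 3.96, -0.53, -0.000, -0.027, 0.000,
-0.65, 3.96, -0.52, -0.000, -0.027, 0.000,
-0.66, 3.96, -0.50, -0.000, -0.027, 0.000,
-0.67, 3.96, -0.48, -0.000, -0.027, 0.000,
-0.68, 3.96, -0.46, -0.000, -0.027, 0.000,
-0.70, 3.96, -0.44, -0.000, -0.027, 0.000,
-0.71, 3.96, -0.42, -0.000, -0.027, 0.000,
```

Call:
carry_out(
  motion=[-0.6, 4.0, -0.5, 0, -0.027, 0, -0.6, 4.0, -0.5, 0, -0.027, 0, -0.6, 4.0, -0.5, 0, -0.027, 0, -0.7, 4.0, -0.5, 0, -0.027, 0, -0.7, 4.0, -0.5, 0, -0.027, 0, -0.7, 4.0, -0.5, 0, -0.027, 0, -0.7, 3.9, -0.4, 0, -0.027, 0, -0.7, 3.9, -0.4, 0, -0.027, 0],
)

```text
clock: 10.65
tool_pos: [0.5477, -0.2465, 0.2789]
eef_rot: [1.0, 0.025, -0.0, -0.0]
contact_force: [1.1, -0.7, -0.0]
opening: 0.685
```

Call:
carry_out(
  motion=[0, 0, 0, 0, 0, 0, 0, 0, 0, 0, 0, 0],
)

```text
clock: 10.9
tool_pos: [0.5482, -0.2443, 0.278]
eef_rot: [1.0, 0.026, 0.0, -0.001]
contact_force: [-1.1, 0.2, -0.1]
opening: 0.683
```

```bash
python3 -c "
from h import *
np.set_printoptions(precision=4,suppress=True)
edge()
d,P,T=shot('wrist');save(d,'w2.png')
for z0 in [.12]:
    m=(abs(P[...,0]-.5465)<.03)&(abs(P[...,1]+.2443)<.03)&(P[...,2]>z0)&(P[...,2]<.14)
    print(m.sum(),cv2.minEnclosingCircle(P[m][:,:2].astype(np.float32)*1000) if m.sum()>5 else '')
plan(np.array([.5465,-.2443,.152]),RD(),6)"
```

```text
t 10.9 tip [ -53.7 -347.5  150.6] edge [ -45.5 -347.4  146.8] theta -1.129 F [-1.1  0.2 -0.1] Fz_crate 0.4 q [ 0.01  0.77  0.62  1.69 -0.56  0.87 -0.65]
1650 ((543.794189453125, -243.94554138183594), 15.068178176879883)
step cm 2.0976779241363825 rot 0.0007284280613361085
-0.03, 0.02, 2.10, -0.000, 0.000, 0.001,
-0.03, 0.01, 2.10, -0.000, 0.000, 0.001,
-0.03, 0.01, 2.10, -0.000, 0.000, 0.001,
-0.03, 0.01, 2.10, -0.000, 0.000, 0.001,
-0.03, 0.01, 2.10, -0.000, 0.000, 0.001,
-0.03, 0.01, 2.10, -0.000, 0.000, 0.001,
```

View pics/w2.png

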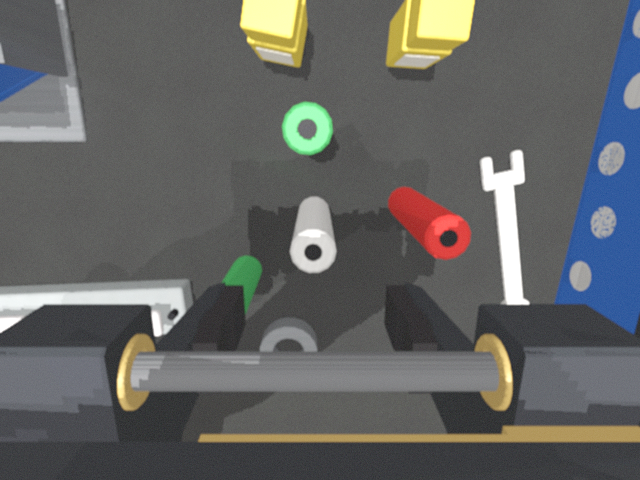

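The wrist picture shows the silver arbor's top at (313,252), between the fingers, with the red one at (448,238) and the greens at (308,128) and (245,275) clear of them. Now I descend and grip.

Call:
carry_out(
  motion=[-0.1, 0, 2.1, 0, 0, 0, -0.1, 0, 2.1, 0, 0, 0, -0.1, 0, 2.1, 0, 0, 0, 0, 0, 2.1, 0, 0, 0, 0, 0, 2.1, 0, 0, 0, 0, 0, 2.1, 0, 0, 0, 0, 0, 0, 0, 0, 0],
)

```text
clock: 11.82
tool_pos: [0.5447, -0.2431, 0.1505]
eef_rot: [1.0, 0.026, -0.001, -0.002]
contact_force: [-0.8, -0.1, 0.0]
opening: 0.682
```

Call:
carry_out(
  motion=[0, 0, 0, 0, 0, 0, 0, 0, 0, 0, 0, 0, 0, 0, 0, 0, 0, 0, 0, 0, 0, 0, 0, 0, 0, 0, 0, 0, 0, 0, 0, 0, 0, 0, 0, 0],
  hand=2,
  grip_force=40,
)

```text
clock: 12.58
tool_pos: [0.5455, -0.2449, 0.1523]
eef_rot: [1.0, 0.026, 0.0, -0.001]
contact_force: [-0.1, 2.7, 5.5]
opening: 0.33
```

Call:
carry_out(
  motion=[0, 0, -0.5, 0, 0, 0, 0, 0, -2.5, 0, 0, 0, 0, 0, -4, 0, 0, 0, 0, 0, -4, 0, 0, 0, 0, 0, -4, 0, 0, 0, 0, 0, -1.8, 0, 0, 0],
)

```text
clock: 13.32
tool_pos: [0.5449, -0.2461, 0.3213]
eef_rot: [1.0, 0.025, 0.0, 0.0]
contact_force: [-0.4, 0.8, -6.6]
opening: 0.33
```

```bash
cat >> h.py <<'E'
FOOT=np.array([0,0,.152])
def foot(pt,rot,n): return plan(pt-rot.apply(FOOT),rot,n)
def frep():
    s=st();r=R.from_quat(s['eef_rot'])
    print(round(float(s['clock']),2),'foot',np.round(Rc().T@(np.array(s['tool_pos'])+r.apply(FOOT)-C)*1000,1),'err',np.round((r.inv()*RT()).as_rotvec(),3),'Fcr',np.round(Rc().T@s['contact_force'],1),'op',round(float(s['opening']),3),'q',np.round(s['q'],2))
E
python3 -c "
from h import *
frep();foot(cr(-.007,-.029,.035),RP(.08),8)"
```

```text
13.32 foot [ -75.5 -349.4  111.4] err [0.    0.436 0.001] Fcr [-3.1  0.8 -5.8] op 0.33 q [-0.01  0.72  0.66  1.66 -0.52  0.95 -0.68]
step cm 4.084923988411988 rot 0.04447779067275081
0.52, -4.00, 0.62, 0.000, 0.044, 0.000,
0.49, -4.00, 0.64, 0.000, 0.044, 0.000,
0.46, -4.00, 0.67, 0.000, 0.044, 0.000,
0.43, -4.00, 0.69, 0.000, 0.044, 0.000,
0.40, -4.00, 0.70, 0.000, 0.044, 0.000,
0.37, -4.00, 0.72, 0.000, 0.044, 0.000,
0.34, -4.00, 0.74, 0.000, 0.044, 0.000,
0.30, -4.00, 0.75, 0.000, 0.044, 0.000,
```

Call:
carry_out(
  motion=[0.5, -4, 0.6, 0, 0.044, 0, 0.5, -4, 0.6, 0, 0.044, 0, 0.5, -4, 0.7, 0, 0.044, 0, 0.4, -4, 0.7, 0, 0.044, 0, 0.4, -4, 0.7, 0, 0.044, 0, 0.4, -4, 0.7, 0, 0.044, 0, 0.3, -4, 0.7, 0, 0.044, 0, 0.3, -4, 0.7, 0, 0.044, 0],
)

```text
clock: 14.32
tool_pos: [0.5686, 0.0771, 0.2703]
eef_rot: [0.984, 0.025, 0.174, -0.005]
contact_force: [0.5, 0.4, -6.1]
opening: 0.327
```

Call:
carry_out(
  motion=[0, 0, 0, 0, 0, 0],
)

```text
clock: 14.45
tool_pos: [0.5674, 0.0812, 0.2693]
eef_rot: [0.985, 0.029, 0.172, -0.007]
contact_force: [-0.3, -0.3, -6.1]
opening: 0.332
```

```bash
python3 -c "
from h import *
frep();foot(cr(-.007,-.029,.008),RP(.08),4)
d,P,T=shot('side')
save(d,'p3.png',(200,90,440,270),3)"
```

```text
14.45 foot [-12.3 -22.3  34.5] err [-0.008  0.091  0.008] Fcr [-2.9 -0.3 -5.4] op 0.332 q [-0.51  0.63  0.42  2.05 -0.92  0.25 -0.85]
step cm 0.6784609591419254 rot 0.003926013875667866
0.15, 0.15, 0.65, -0.002, 0.003, 0.002,
0.15, 0.14, 0.65, -0.002, 0.003, 0.002,
0.14, 0.14, 0.65, -0.002, 0.003, 0.002,
0.14, 0.14, 0.65, -0.002, 0.003, 0.002,
```

View pics/p3.png

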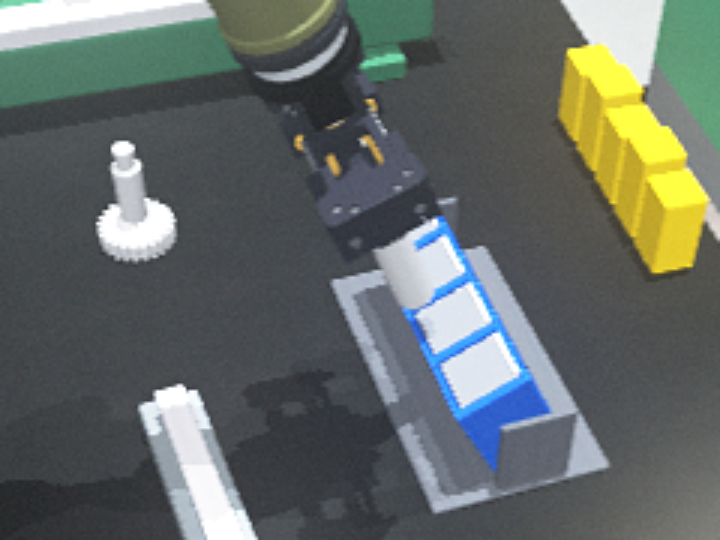

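The side view shows the arbor held tilted, parallel to the cells. Its foot, near (420,295), is in line with cell 1's cover (455,320) seen from above. I'm correcting and descending to the rim.

Call:
carry_out(
  motion=[0.15, 0.15, 0.65, -0.002, 0.003, 0.002, 0.15, 0.15, 0.65, -0.002, 0.003, 0.002, 0.15, 0.15, 0.65, -0.002, 0.003, 0.002, 0.15, 0.15, 0.65, -0.002, 0.003, 0.002, 0, 0, 0, 0, 0, 0, 0, 0, 0, 0, 0, 0],
)

```text
clock: 15.25
tool_pos: [0.5848, 0.0708, 0.2492]
eef_rot: [0.983, 0.02, 0.181, -0.002]
contact_force: [0.0, 0.1, -5.8]
opening: 0.327
```

```bash
python3 -c "
from h import *
frep();foot(cr(-.007,-.029,-.012),RP(.08),4)"
```

```text
15.25 foot [ -2.7 -35.6   8.9] err [ 0.007  0.073 -0.007] Fcr [-2.4  0.1 -5.3] op 0.327 q [-0.43  0.67  0.33  2.03 -0.93  0.18 -0.83]
step cm 0.549612321213578 rot 0.0029202669879516514
-0.04, -0.14, 0.53, 0.002, -0.002, -0.002,
-0.04, -0.14, 0.53, 0.002, -0.002, -0.002,
-0.04, -0.14, 0.53, 0.002, -0.002, -0.002,
-0.04, -0.14, 0.53, 0.002, -0.002, -0.002,
```

Call:
carry_out(
  motion=[-0.1, -0.3, 0.1, 0.004, -0.004, -0.004, -0.1, -0.3, 0, 0.004, -0.004, -0.004, 0, 0, 0, 0, 0, 0, 0, 0, 0, 0, 0, 0, 0, 0, 0, 0, 0, 0],
)

```text
clock: 15.88
tool_pos: [0.5831, 0.0768, 0.2476]
eef_rot: [0.984, 0.025, 0.177, -0.005]
contact_force: [0.6, -0.3, -5.8]
opening: 0.329
```

```bash
python3 -c "
from h import *
frep();foot(cr(-.007,-.029,-.025),RP(.08),6)"
```

```text
15.88 foot [ -5.9 -28.4   8.2] err [-0.002  0.081  0.001] Fcr [-1.9 -0.3 -5.5] op 0.329 q [-0.44  0.67  0.33  2.03 -0.93  0.18 -0.84]
step cm 0.5530732170166837 rot 0.0003587127294103455
0.02, 0.01, 0.55, -0.000, 0.000, 0.000,
0.02, 0.01, 0.55, -0.000, 0.000, 0.000,
0.02, 0.01, 0.55, -0.000, 0.000, 0.000,
0.02, 0.01, 0.55, -0.000, 0.000, 0.000,
0.02, 0.01, 0.55, -0.000, 0.000, 0.000,
0.02, 0.01, 0.55, -0.000, 0.000, 0.000,
```

Call:
carry_out(
  motion=[0.02, 0, 0.5, 0, 0, 0, 0.02, 0, 0.45, 0, 0, 0, 0.02, 0, 0.45, 0, 0, 0, 0.02, 0, 0.45, 0, 0, 0, 0.02, 0, 0.45, 0, 0, 0, 0.02, 0, 0.45, 0, 0, 0, 0, 0, 0, 0, 0, 0],
)

```text
clock: 16.75
tool_pos: [0.5933, 0.0774, 0.2216]
eef_rot: [0.984, 0.025, 0.176, -0.005]
contact_force: [-1.5, -0.4, -4.6]
opening: 0.33
```

```bash
python3 -c "
from h import *
frep();foot(cr(-.007,-.029,-.06),RP(.08),6)"
```

```text
16.75 foot [ -7.8 -28.3 -19.7] err [-0.002  0.082  0.001] Fcr [-3.4 -0.4 -3.5] op 0.33 q [-0.38  0.71  0.24  2.02 -0.94  0.12 -0.82]
step cm 0.6705865721193423 rot 0.0005128814377131054
0.06, 0.01, 0.67, -0.000, 0.000, 0.000,
0.06, 0.01, 0.67, -0.000, 0.000, 0.000,
0.06, 0.01, 0.67, -0.000, 0.000, 0.000,
0.06, 0.01, 0.67, -0.000, 0.000, 0.000,
0.06, 0.01, 0.67, -0.000, 0.000, 0.000,
0.06, 0.01, 0.67, -0.000, 0.000, 0.000,
```

```bash
python3 -c "
from h import *
foot(cr(-.008,-.029,-.052),RP(.115),6)"
```

```text
step cm 0.5515332312555483 rot 0.0054871469082920276
0.12, 0.01, 0.54, -0.000, -0.005, 0.000,
0.13, 0.01, 0.54, -0.000, -0.005, 0.000,
0.13, 0.01, 0.54, -0.000, -0.005, 0.000,
0.13, 0.01, 0.54, -0.000, -0.005, 0.000,
0.14, 0.01, 0.53, -0.000, -0.005, 0.000,
0.14, 0.01, 0.53, -0.000, -0.005, 0.000,
```

Call:
carry_out(
  motion=[0.12, 0, 0.54, 0, -0.0055, 0, 0.13, 0, 0.54, 0, -0.0055, 0, 0.13, 0, 0.54, 0, -0.0055, 0, 0.13, 0, 0.54, 0, -0.0055, 0, 0.14, 0, 0.54, 0, -0.0055, 0, 0.14, 0, 0.54, 0, -0.0055, 0, 0, 0, 0, 0, 0, 0],
)

```text
clock: 17.62
tool_pos: [0.6119, 0.0784, 0.1937]
eef_rot: [0.987, 0.025, 0.16, -0.005]
contact_force: [-0.8, -0.1, -6.9]
opening: 0.327
```

```bash
python3 -c "
from h import *
frep();foot(cr(-.0085,-.029,-.075),RP(.135),5)"
```

```text
17.62 foot [ -7.7 -28.2 -52.4] err [-0.002  0.115  0.002] Fcr [-3.6 -0.  -5.9] op 0.327 q [-0.38  0.78  0.27  1.96 -0.93  0.17 -0.83]
step cm 0.4613347195718354 rot 0.00405227290430197
0.10, 0.01, 0.45, -0.000, -0.004, 0.000,
0.10, 0.01, 0.45, -0.000, -0.004, 0.000,
0.10, 0.01, 0.45, -0.000, -0.004, 0.000,
0.10, 0.01, 0.45, -0.000, -0.004, 0.000,
0.10, 0.01, 0.45, -0.000, -0.004, 0.000,
```

Call:
carry_out(
  motion=[0.04, 0, 0.45, 0, 0, 0, 0.04, 0, 0.45, 0, 0, 0, 0.04, 0, 0.45, 0, 0, 0, 0.04, 0, 0.45, 0, 0, 0, 0.04, 0, 0.45, 0, 0, 0, 0, 0, 0, 0, 0, 0],
)

```text
clock: 18.38
tool_pos: [0.6209, 0.0788, 0.1731]
eef_rot: [0.987, 0.025, 0.16, -0.005]
contact_force: [-2.1, -1.0, -8.0]
opening: 0.331
```

```bash
python3 -c "
from h import *
frep()"
```

```text
18.38 foot [ -8.2 -28.2 -74.9] err [-0.002  0.115  0.001] Fcr [-5.3 -0.9 -6.3] op 0.331 q [-0.35  0.82  0.22  1.94 -0.94  0.13 -0.83]
```

Call:
carry_out(
  motion=[0.02, 0, 0.15, 0, 0, 0, 0.02, 0, 0.15, 0, 0, 0, 0, 0, 0, 0, 0, 0],
)

```text
clock: 18.75
tool_pos: [0.6224, 0.0789, 0.1709]
eef_rot: [0.987, 0.025, 0.161, -0.005]
contact_force: [-2.6, -0.6, -6.1]
opening: 0.33
```

```bash
python3 -c "
from h import *
frep()"
```

```text
18.75 foot [ -7.6 -28.2 -77.5] err [-0.002  0.114  0.001] Fcr [-5.  -0.5 -4.5] op 0.33 q [-0.35  0.82  0.21  1.94 -0.94  0.12 -0.83]
```

Call:
carry_out(
  motion=[0.01, 0, 0.12, 0, 0, 0, 0, 0, 0, 0, 0, 0],
)

```text
clock: 19.0
tool_pos: [0.6228, 0.0789, 0.17]
eef_rot: [0.987, 0.025, 0.161, -0.005]
contact_force: [-2.4, 0.2, -4.2]
opening: 0.327
```

```bash
python3 -c "
from h import *
frep()"
```

```text
19.0 foot [ -7.6 -28.2 -78.6] err [-0.002  0.114  0.001] Fcr [-3.9  0.3 -2.8] op 0.327 q [-0.34  0.82  0.21  1.94 -0.94  0.12 -0.83]
```

The foot is touching the floor gently and part of the weight has come off. Releasing.

Call:
carry_out(
  motion=[0, 0, 0, 0, 0, 0, 0, 0, 0, 0, 0, 0, 0, 0, 0, 0, 0, 0, 0, 0, 0, 0, 0, 0, 0, 0, 0, 0, 0, 0],
  hand=6.5,
)

```text
clock: 19.62
tool_pos: [0.623, 0.0789, 0.1699]
eef_rot: [0.987, 0.025, 0.161, -0.005]
contact_force: [0.5, 0.1, 0.2]
opening: 0.737
```

Call:
carry_out(
  motion=[0, 0, -1, 0, 0, 0, 0, 0, -2.5, 0, 0, 0, 0, 0, -4, 0, 0, 0, 0, 0, -4, 0, 0, 0, 0, 0, -2, 0, 0, 0, 0, 0, 0, 0, 0, 0],
)

```text
clock: 20.38
tool_pos: [0.5802, 0.0768, 0.2996]
eef_rot: [0.986, 0.025, 0.162, -0.005]
contact_force: [0.5, 0.1, -0.3]
opening: 0.736
```

```bash
python3 - <<'E'
from h import *
np.set_printoptions(precision=4,suppress=True)
frep()
d,P,T=shot('wrist');save(d,'w4.png')
L=(P-C)@Rc()
m=(abs(L[...,0])<.035)&(abs(L[...,1]+.029)<.03)&(L[...,2]>.02)&(L[...,2]<.09)
t=m&(L[...,2]>np.nanpercentile(L[m][:,2],60)) if m.sum() else m
print(m.sum(),np.percentile(L[m],[2,50,98],axis=0)*1000)
E
```

```text
20.38 foot [  9.  -28.1  56.9] err [-0.002  0.111  0.001] Fcr [ 0.3  0.1 -0.5] op 0.736 q [-0.58  0.62  0.56  1.97 -0.8   0.4  -0.96]
1871 [[-25.5524 -42.6739  22.0581]
 [ -7.5493 -29.4784  49.6884]
 [  1.272  -15.698   51.7053]]
```

View pics/w4.png

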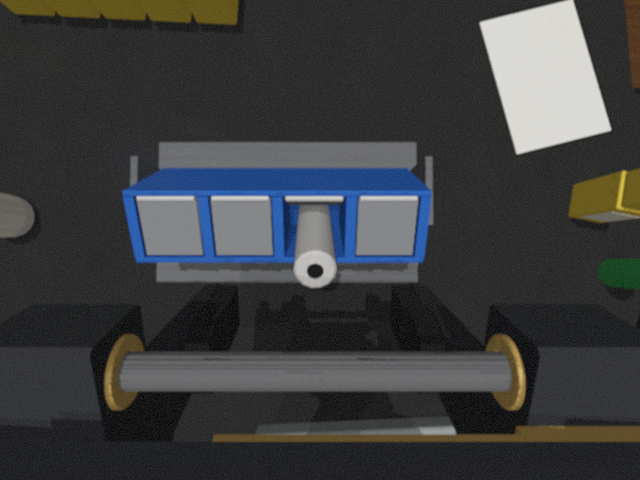

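The wrist picture shows the arbor standing in cell 1: its top is at (316,270), the cover is folded behind it, and the other covers are shut. Its top is 50 mm above the rim, so it's fully home. Next is the tally bar.

```bash
python3 -c "
from h import *
plan(np.array([.433,.002,.196]),R.from_euler('z',.094)*R.from_euler('x',np.pi),6)"
```

```text
step cm 3.2374903771346726 rot 0.0544299005245082
-2.92, 1.12, 0.82, 0.001, -0.054, -0.007,
-2.88, 1.10, 0.97, 0.001, -0.054, -0.007,
-2.83, 1.09, 1.13, 0.001, -0.054, -0.007,
-2.78, 1.07, 1.28, 0.001, -0.054, -0.007,
-2.71, 1.05, 1.42, 0.001, -0.054, -0.007,
-2.64, 1.03, 1.57, 0.001, -0.054, -0.007,
```

Call:
carry_out(
  motion=[-2.9, 1.1, 0.8, 0, -0.054, -0.007, -2.9, 1.1, 1.0, 0, -0.054, -0.007, -2.8, 1.1, 1.1, 0, -0.054, -0.007, -2.8, 1.1, 1.3, 0, -0.054, -0.007, -2.7, 1.0, 1.4, 0, -0.054, -0.007, -2.6, 1.0, 1.6, 0, -0.054, -0.007, 0, 0, 0, 0, 0, 0, 0, 0, 0, 0, 0, 0],
  hand=0,
)

```text
clock: 21.42
tool_pos: [0.4344, 0.0025, 0.1956]
eef_rot: [0.999, 0.046, -0.0, 0.003]
contact_force: [-0.6, 0.1, -0.1]
opening: 0.009
```

```bash
python3 - <<'E'
from h import *
np.set_printoptions(precision=4,suppress=True)
s=st();print(s['clock'],s['tool_pos'],s['contact_force'],s['opening'],s['q'])
for n in('wrist','side'):
    d,P,T=shot(n)
    m=(P[...,0]>.38)&(P[...,0]<.5)&(abs(P[...,1])<.14)&(P[...,2]>.047)&(P[...,2]<.057)
    if m.sum()>20: print(n,m.sum(),cv2.minAreaRect(P[m][:,:2].astype(np.float32)*1000),P[m][:,2].mean())
L=(P-C)@Rc()
m=(abs(L[...,0])<.035)&(abs(L[...,1]+.029)<.03)&(L[...,2]>.046)&(L[...,2]<.06)
print('arbor top crate',cv2.minEnclosingCircle(L[m][:,:2].astype(np.float32)*1000),L[m][:,2].mean())
r=R.from_euler('z',.094)*R.from_euler('x',np.pi)
plan(np.array([.433,.002,.122]),r,4)
E
```

```text
21.425 [0.4344 0.0025 0.1956] [-0.6087  0.0585 -0.0526] 0.008619414786332406 [-0.351   0.7041  0.3858  2.24   -0.8115  0.3348 -0.7464]
wrist 12427 ((430.80316162109375, 1.8246688842773438), (24.832101821899414, 218.90843200683594), 5.401505470275879) 0.051604616756201115
side 594 ((434.4234313964844, -1.666412353515625), (24.08477210998535, 215.1695098876953), 5.555529594421387) 0.05084619986534905
arbor top crate ((-10.46786117553711, -31.97661781311035), 16.25804328918457) 0.04806166459344078
step cm 1.8502039329609146 rot 0.0013948869700854715
-0.04, 0.00, 1.85, 0.001, -0.000, -0.000,
-0.04, 0.01, 1.85, 0.001, -0.000, -0.000,
-0.04, 0.01, 1.85, 0.001, -0.000, -0.000,
-0.04, 0.01, 1.85, 0.001, -0.000, -0.000,
```

Call:
carry_out(
  motion=[-0.1, 0, 2.5, 0, 0, 0, -0.1, 0, 2.5, 0, 0, 0, -0.1, 0, 2.3, 0, 0, 0, 0, 0, 0.4, 0, 0, 0, 0, 0, 0.4, 0, 0, 0, 0, 0, 0.4, 0, 0, 0, 0, 0, 0.3, 0, 0, 0, 0, 0, 0, 0, 0, 0],
)

```text
clock: 22.52
tool_pos: [0.4329, 0.0017, 0.1102]
eef_rot: [0.999, 0.046, -0.003, 0.003]
contact_force: [-1.2, 0.6, 3.2]
opening: 0.009
```

```bash
python3 - <<'E'
from h import *
np.set_printoptions(precision=4,suppress=True)
s=st();print(s['clock'],s['tool_pos'],s['contact_force'],s['tool_pos'][2]-.064)
d,P,T=shot('side')
r=R.from_euler('z',.094)
Q=r.inv().apply((P-[.432,.0015,0]).reshape(-1,3)).reshape(P.shape)
for y in(-.09,-.06,.06,.09):
    m=(abs(Q[...,0])<.008)&(abs(Q[...,1]-y)<.012)&(Q[...,2]>.03)&(Q[...,2]<.06);print(y,m.sum(),Q[m][:,2].mean())
E
```

```text
22.525 [0.4329 0.0017 0.1102] [-1.1837  0.6308  3.2436] 0.04617874578544695
-0.09 67 0.0447713474331782
-0.06 72 0.04496510938221952
0.06 0 nan
0.09 0 nan<stdin>:8: RuntimeWarning: Mean of empty slice.
  ret = ret.dtype.type(ret / rcount)
```

Call:
carry_out(
  motion=[0, 0, 0.2, 0, 0, 0, 0, 0, 0.2, 0, 0, 0, 0, 0, 0, 0, 0, 0, 0, 0, 0, 0, 0, 0],
)

```text
clock: 23.08
tool_pos: [0.4336, 0.0016, 0.1073]
eef_rot: [0.999, 0.046, -0.005, 0.002]
contact_force: [-4.0, 0.6, 10.5]
opening: 0.0
```

```bash
python3 - <<'E' 2>/dev/null
from h import *
np.set_printoptions(precision=4,suppress=True)
s=st();print(s['clock'],s['tool_pos'],s['contact_force'],s['tool_pos'][2]-.064)
r=R.from_euler('z',.094)
for n in('side','scene','wrist'):
    d,P,T=shot(n)
    Q=r.inv().apply((P-[.432,.0015,0]).reshape(-1,3)).reshape(P.shape)
    print(n,[(y,int(m.sum()),round(float(Q[m][:,2].mean()),4)) for y in(-.09,-.06,.06,.09) for m in[(abs(Q[...,0])<.008)&(abs(Q[...,1]-y)<.012)&(Q[...,2]>.03)&(Q[...,2]<.06)] if m.sum()>3])
E
```

```text
23.075 [0.4336 0.0016 0.1073] [-3.9577  0.6245 10.5323] 0.04329857079994544
side [(-0.09, 72, 0.0423), (-0.06, 65, 0.0423)]
scene [(-0.09, 43, 0.0432), (-0.06, 40, 0.0427), (0.06, 34, 0.0429), (0.09, 38, 0.0432)]
wrist [(-0.09, 1901, 0.0428), (-0.06, 1232, 0.0428), (0.06, 1314, 0.0428), (0.09, 1925, 0.0428)]
```

The bar is fully down, about 9 mm and level at both ends. Lifting off.

Call:
carry_out(
  motion=[0, 0, -1.0, 0, 0, 0, 0, 0, -2, 0, 0, 0, 0, 0, -4, 0, 0, 0, 0, 0, -4, 0, 0, 0, 0, 0, -2, 0, 0, 0, 0, 0, 0, 0, 0, 0, 0, 0, 0, 0, 0, 0],
)

```text
clock: 24.1
tool_pos: [0.4356, 0.0024, 0.2362]
eef_rot: [0.999, 0.046, -0.004, 0.003]
contact_force: [-0.5, -0.3, -0.1]
opening: 0.004
```

```bash
python3 - <<'E' 2>/dev/null
from h import *
np.set_printoptions(precision=4,suppress=True)
s=st();print(s['clock'],s['tool_pos'],s['contact_force'])
d,P,T=shot('wrist');m=(P[...,0]>.38)&(P[...,0]<.5)&(abs(P[...,1])<.14)&(P[...,2]>.040)&(P[...,2]<.057);print('bar z',np.median(P[m][:,2]))
d,P,T=shot('scene');save(d,'end.png',(140,150,460,390),2)
for t in ['case_a','gear_shaft','gear_ring','oil','wrench']:
    for m in finder.masks_of(d,t)[:2]: print(t,round(m['p'],2),np.nanmedian(P[m['pixels']],0))
E
```

```text
24.1 [0.4356 0.0024 0.2362] [-0.5341 -0.317  -0.1356]
bar z 0.05173272466401552
case_a 0.93 [ 0.7039 -0.2166  0.0721]
case_a 0.93 [ 0.7071 -0.3216  0.0777]
gear_shaft 0.74 [0.4357 0.3438 0.026 ]
gear_ring 0.82 [ 0.4019 -0.226   0.0208]
oil 0.64 [0.6529 0.3892 0.0609]
oil 0.22 [ 0.4336 -0.0025  0.0518]
wrench 0.6 [0.6532 0.3892 0.0597]
wrench 0.37 [0.6877 0.0853 0.0627]
```

View pics/end.png

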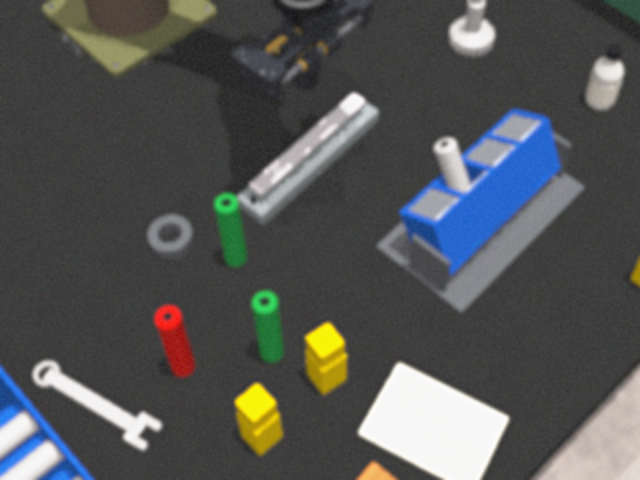

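The final picture shows the arbor home in cell 1 at (450,165), the bar back up, and the bystanders where they were. Handing in.

```bash
python3 -c "
from h import *
print(workorder.finish_job())"
```

```text
the job is handed in; nothing more can be done
None
```

The job is handed in, finished at about 24 s of the 72 s allowed; the hand-in gives no verdict.

- **Finding the empty cell:** With the long arbor still standing, I pressed the covers gently with closed fingers. Cell 3 stopped hard at about 0.22 rad (21 N) and cell 2 at about 0.21 rad (14 N). Cell 1 swung on to about 0.57 rad at only 1.5 N, so that one is empty. I did not need to test cell 0.
- **Placing the arbor:** The silver arbor went foot down into cell 1 and was let go with its foot already touching the floor. The wrist camera put its top about 50 mm above the rim, so it is fully home. A later side-camera check read 48 mm.
- **Tally bar:** I pressed it at the middle until it was about 9 mm down, with both ends at 42.8 mm in the wrist camera, then let it up. It read 51.7 mm afterwards, so it is fully back up.
- **Bystanders:** The final picture shows them where they started. In that last check the network placed the wrench on the oil bottle. I took that as a false report, since the picture shows the wrench in its place.

**Joint limit:** The full 25° tilt ran joints 5 and 6 to their limits. I probed about 13° more upright and inserted about 6° more upright, within the cell's clearance. My check did not measure the resting tilt directly; the top sat about 10 mm towards the robot from the cell's axis.

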